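# Set up the turret punch

## Task

Push the punch turret round by one of its arms with a fingertip until the thickest of its four punches stands straight over the middle of the channel, and leave it there. Then push the wooden cutting block along its channel, under that punch, until it is against the stop. Use only the fingers, and pick nothing up: the block stays flat in the channel, and everything else on the bench stays where it is.

Things in the scene. Friction and masses are not known exactly. Their poses are not given: they have to be found in the camera images.
- turret (a joint): angle of the four-armed steel punch turret about its upright axis, rad, growing anticlockwise seen from above; 0 (or any whole turn) = thickest punch straight over the channel. Turns both ways through whole turns with no stop; friction of about 0.2 N m keeps it where it is left. Four equal arms 90 degrees apart: bars 18 mm wide, 14 mm thick, 44 to 58 mm above the bench
- hub_top (a point): point on the turret's axis, top of its hub (25 mm radius), 64 mm above the bench; a 6 mm cap stands on it. The arms run from the hub to upright punch holders centred 120 mm from the axis. Holders' tops are 70 mm above the bench, their punches reach down to 34 mm
- punch_largest (a point): centre of the top of the thickest punch holder (36 mm dia), 70 mm above the bench, 120 mm from the axis; turns with the turret. Anticlockwise from it (seen from above) come the 14, 26 and 19 mm holders
- punch_smallest (a point): top centre of the 14 mm dia holder
- punch_second (a point): top centre of the 26 mm dia holder
- punch_third (a point): top centre of the 19 mm dia holder
- stand: grey punch stand fixed to the bench: 8 mm thick round foot (156 mm dia) with a straight tongue. Origin on the bench below the turret's axis, x out along the tongue. On it a channel 63 mm wide, floor 8 mm up, between steel rails 10 mm wide (tops 16 mm up, x = 85 to 235 mm), open at the outer end; at the inner end a cross bar as low as the rails, its outer face (the stop) at x = 90 mm
- station (a point): fixed point in the middle of the channel, 120 mm out from the turret's axis, 30 mm above the bench: where the punch's axis belongs
- block: loose square wooden cutting block 60 x 60 x 22 mm, about 0.12 kg, lying in the channel, its inner edge 37 to 65 mm short of the stop at the start. Origin at the centre of its underside (8 mm above the bench), x as the stand's. Its top (30 mm up) passes 4 mm under the punches. Against the stop its origin is 120 mm from the turret's axis
- spool: bystander: white thread spool standing on end, 42 dia x 55 mm; origin at its underside
- wax: bystander: round cake of yellowish wax, 52 dia x 20 mm; origin at its underside
- awl: bystander: awl with a light wooden handle, lying, 150 mm long, 28 mm high; origin at its underside
- creaser: bystander: thin tool with a dark wooden handle, lying, 170 mm long, 24 mm high; origin at its underside
- mallet: bystander: wooden mallet lying on its side, head 62 dia x 90 mm, handle 170 mm long; origin at its underside
- toolpot: bystander: white pot holding tool handles, 80 dia, 160 mm tall with them; origin at its underside
- tin: bystander: round metal tin, 72 dia x 45 mm; origin at its underside
Things that resemble listed ones, but are neither listed nor needed, are in the scene too. Of the things that look like the block, the largest one is meant.

How it is judged:
On the way, in this order (a step that is already met when the one before it is completed fails the run):
1. the thickest punch stands over the middle of the channel, at rest, with the block not yet pushed in (horizontal distance between punch_largest and station below 0.008 m and velocity of joint turret between -0.05 and 0.05 rad/s and x of block in the frame of stand above 0.14 m), for 0.3 s.
2. the block is against the stop, under the punch (horizontal distance between punch_largest and station below 0.008 m and x of block in the frame of stand below 0.124 m), for 0.2 s.
At the end, for the whole second after the job is handed in: the thickest punch's axis is within 8 mm of the station, the block lies flat in the channel within 4 mm of the stop, and both are at rest (all of step 2 and velocity of joint turret between -0.05 and 0.05 rad/s and x of block in the frame of stand above 0.114 m and horizontal distance between block and station below 0.007 m and height (world z) of block below 0.012 m and angle between block's own z axis and vertical below 0.08 rad and linear speed of block below 0.02 m/s); the robot touches nothing.
It fails at once if the arm or the gripper's body, not the fingers, pushes on the punch stand or its turret (contact force between the arm and stand above 8 N).
It fails at once if the cutting block is lifted or tipped (height (world z) of block above 0.015 m or angle between block's own z axis and vertical above 0.3 rad).
It fails at once if something else on the bench is moved more than 25 mm or picked up (distance of any of spool, wax, awl, creaser, mallet, toolpot, tin from where it was at the start of the episode above 0.025 m or height (world z) of any of spool, wax, awl, creaser, mallet, toolpot, tin above 0.015 m).
It also fails if it takes over 61 s, if anything falls off the work surface, if the arm or the gripper's body presses on something with over 40 N, if the wrist force passes 120 N, or if a joint passes its speed limit or range.

## Robot

A 6-joint arm with a two-finger parallel gripper is mounted at the origin on the work surface. World frame = base frame: x ahead of the robot, y to its left, z up, the work surface at z = 0. Lengths are in m, angles in rad, forces in N, time in s.
With the tool pointing down it reaches from about 0.25 to 0.725 m from the base axis. Payload 4 kg.
Tool frame: the origin (TCP) lies at the very end of the fingers, on their centre line; the grasp point (between the pads) lies 19 mm behind it (bot.pinch_z is the distance from the TCP to the grasp point, in m); z points along the fingers, x is the direction in which the jaws open and shut, and the axes are right-handed (so a half turn about z gives the same grasp; the last joint's range is limited). The gripper opens to 85 mm and grips with 20 to 120 N. Pads are 22 mm wide; open, the fingers measure 114 mm over their backs; the gripper's body (76 mm by 85 mm) begins 54 mm behind the grasp point. The pads swing forward as they close: fully open they stand 13 mm farther back than shut.
Start: joints at [1.173, 0.241, 0.005, 1.335, 0, 1.571], TCP at [0.194, 0.461, 0.231] pointing down, gripper open.
Joint ranges: [-2.72, 2.72], [-1.05, 1.87], [-1.09, 1.28], [-1.99, 2.15], [-1.42, 1.44], [-3.14, 3.14]. Speed limits (rad/s): [2.79, 2.79, 3.14, 3.14, 3.14, 3.14].

## Interface

Orientations are given as a unit quaternion [x, y, z, w].
In Python, from workcell import bot gives the robot as it stands. The module is installed in compiled form; this text tells all that it offers.
- The arm moves only by the shell command python3 -m inch 'ROWS'. ROWS is JSON, a list of rows, each a list of 7 numbers: the shift along the tool's x, y, z scaled (see below), then the turn, a rotation vector about the tool's x, y, z scaled (see below), then the gripper command: -1 is fully open, 1 is shut, values between are in proportion. In form: [[x, y, z, wx, wy, wz, gripper], ...]. A call has exactly 8 rows; each row shifts and turns the commanded pose from where the row before left it, along the tool's axes as they then stand; what a row does not reach is not made up. The controller multiplies each number of a shift by 2.5 cm and each number of a turn by 180 degrees. A row lasts 1/10 s, in which the tool goes at most 50 mm and 8.59 degrees, less where a joint would pass 70% of its speed; a pose out of reach is approached as far as the arm can. A call with a number of a shift or a turn outside -1 to 1 is refused whole. A call with a gripper value outside its range is refused whole. The fingers move at their own pace and stop on an object; the grip force is fixed at half the most. Time passes only in rows, so rows that do not move let the fingers close, or fill a call up. It gives the time, the measured TCP pose, the force and the opening at its end, in the units of the state.
- bot.get_obs(): the state, without advancing time (a new reading comes with each control period).
- bot.camera(name): name is "scene" or "side" or "wrist"; returns (picture, depth): 420x560x3 uint8, blue, green, red; 420x560 float32, m along the optical axis (not along the pixel's ray), 0 where there is no reading.
- bot.get_calibration(name): a dict with "vfov" (degrees; the focal length in pixels is half the picture's height over the tangent of half this angle, whatever the lens; pixels are square), "cx", "cy" (the principal point, pixels), "R" (3x3) and "t" (3): a world point X has camera coordinates R X + t. Camera axes: x right, y down, z forward; pixel columns grow to the right and rows downward; lengths in m; the calibration is good to about 2 mm. A picture is of the moment at which its call begins: read the wrist's pose just before it. get_calibration takes no time and is no camera call; for the wrist camera it gives the pose at the moment of the call.
- bot.job_done(): hands the job in, once; it reports no verdict.
The state is a dict: "clock": time; "joint_pos": joint angles; "joint_vel": joint speeds; "tau": joint torques, N m; "eef_pos": TCP position; "tool_rot": TCP orientation; "ft_force": force on the tool from outside, world axes, zero at the start; "ft_torque": the same for the moment, N m; "grip_width": finger opening in m.
Only numpy, scipy, OpenCV 4.12 (cv2) and the standard library are available. Lean on these libraries where they do the work, as an engineer would, in place of code of your own. Each camera call takes 0.05 s, during which the arm holds its last target.

## Working session

There is one attempt and no reset: what is moved stays moved. The work goes in short steps, Python scripts to look and compute and a shell command to move; the robot and the scene stay as the last step left them, time stands still between calls to the robot, and variables do not carry over. Pictures are saved under pics/ and viewed, and the job is handed in when it is done.

```bash
mkdir -p pics; cat > h.py <<'E'
import numpy as np, cv2
from workcell import bot
def K(c,h=420):
    f=h/2/np.tan(np.radians(c['vfov'])/2); return f,c['cx'],c['cy']
def ray(c,u,v,z):
    f,cx,cy=K(c); R=np.array(c['R']);t=np.array(c['t'])
    d=R.T@np.array([(u-cx)/f,(v-cy)/f,1.]); o=-R.T@t
    return o+d*(z-o[2])/d[2]
def proj(c,X):
    f,cx,cy=K(c); p=np.array(c['R'])@np.array(X)+np.array(c['t'])
    return np.array([f*p[0]/p[2]+cx,f*p[1]/p[2]+cy])
def pts(c,dep):
    f,cx,cy=K(c); v,u=np.mgrid[0:dep.shape[0],0:dep.shape[1]]
    P=np.stack([(u-cx)/f*dep,(v-cy)/f*dep,dep],-1)
    return (P-np.array(c['t']))@np.array(c['R'])
def snap(n,tag):
    c=bot.get_calibration(n); im,d=bot.camera(n)
    cv2.imwrite(f'pics/{tag}.png',im); np.savez(f'pics/{tag}.npz',im=im,d=d,**{k:np.array(v) for k,v in c.items() if k in('vfov','cx','cy','R','t')})
    return c,im,d
def load(tag):
    z=np.load(f'pics/{tag}.npz'); return z,z['im'],z['d']
E
python3 - <<'E'
from h import *
for n in('scene','side','wrist'):
    c,im,d=snap(n,n+'0'); print(n,c['vfov'],c['cx'],c['cy'],(-np.array(c['R']).T@np.array(c['t'])).round(3),[k for k in c])
o=bot.get_obs(); print({k:np.round(v,3) for k,v in o.items()}, bot.pinch_z)
E
```

```text
scene 53.024712477669596 278.5066787015266 197.80315603642237 [ 1.046 -0.442  0.947] ['vfov', 'cx', 'cy', 'R', 't']
side 52.47740063138875 278.41908706014624 202.66759013842525 [ 0.    -0.549  1.039] ['vfov', 'cx', 'cy', 'R', 't']
wrist 64.97287463478939 281.3138118783828 211.8909908287606 [0.121 0.491 0.373] ['vfov', 'cx', 'cy', 'R', 't']
{'clock': np.float64(0.15), 'joint_pos': array([1.173, 0.241, 0.004, 1.335, 0.   , 1.571]), 'joint_vel': array([ 0.   , -0.003,  0.002, -0.   ,  0.   , -0.001]), 'tau': array([-0.0000e+00, -3.7264e+01,  2.5264e+01,  1.2000e-02, -0.0000e+00,
        0.0000e+00]), 'eef_pos': array([0.194, 0.461, 0.231]), 'tool_rot': array([ 0.833,  0.553, -0.001,  0.   ]), 'ft_force': array([-0.032,  0.478,  0.126]), 'ft_torque': array([-0.039, -0.012, -0.052]), 'grip_width': np.float64(0.085)} 0.0187
```

View pics/scene0.png

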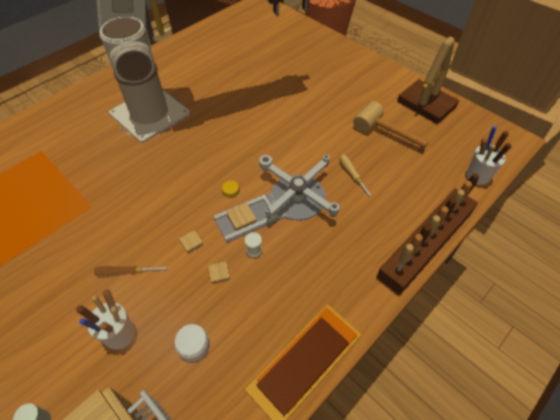

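View pics/side0.png

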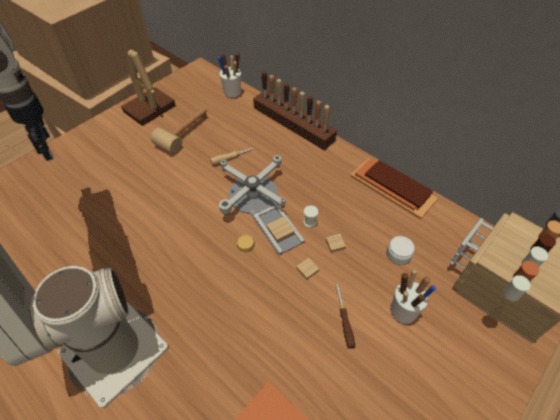

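View pics/wrist0.png

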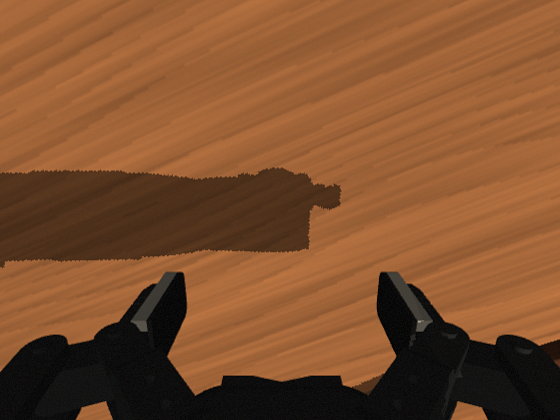

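The scene view shows the stand's hub at (298,184) and the channel running to the lower left. One block is in the channel at (241,216), and two look-alikes lie loose at (191,241) and (219,272). I'll enlarge both views.

```bash
python3 - <<'E'
from h import *
for n,(x,y) in(('scene',(170,140)),('side',(190,135))):
    z,im,d=load(n+'0'); w=190
    a=cv2.resize(im[y:y+140,x:x+w],None,fx=4.2,fy=4.2,interpolation=cv2.INTER_CUBIC); cv2.imwrite(f'pics/{n}0c.png',a)
E
```

```text
(no output)
```

View pics/scene0c.png

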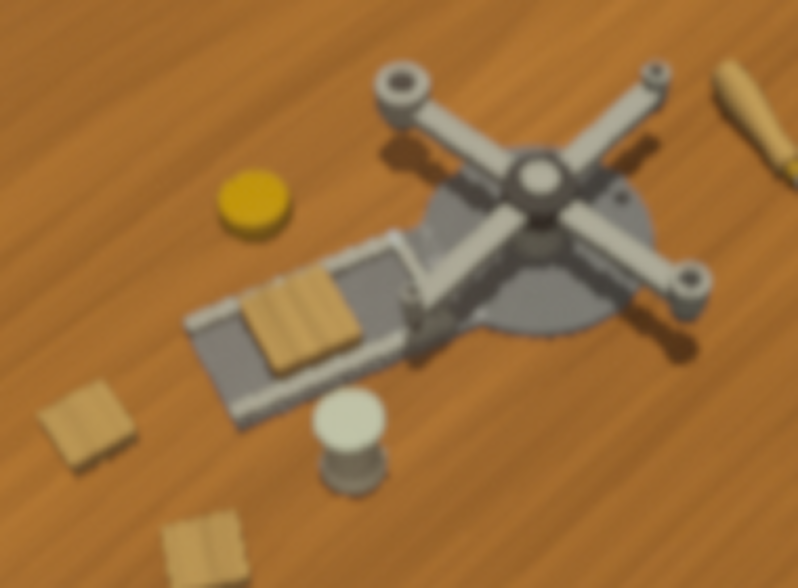

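View pics/side0c.png

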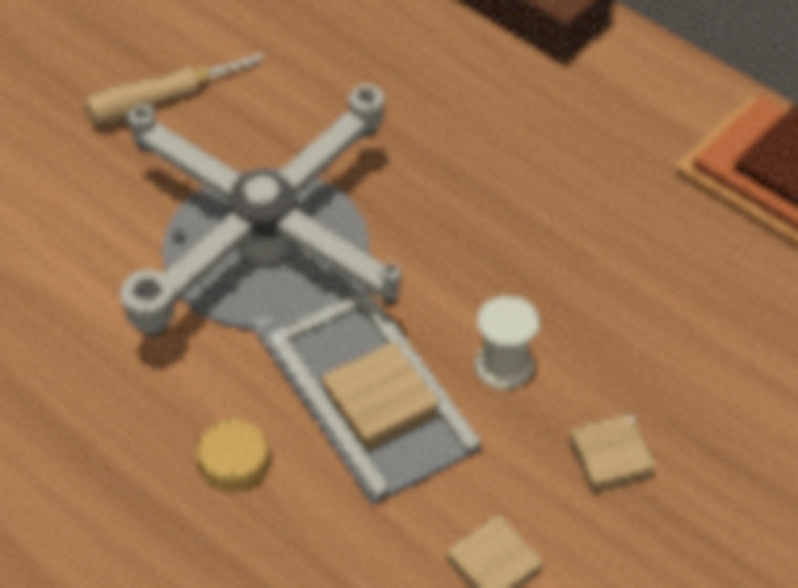

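The largest wooden piece is the one in the channel, at scene (241,216). The thickest holder is at scene (266,159), with the 14 mm one anticlockwise from it, near the channel, which matches the given order. Next I measure.

```bash
python3 - <<'E'
from h import *
def P(n,pts,z):
    c,_,_=load(n+'0')
    off={'scene':(170,140),'side':(190,135)}[n]
    return [ray(c,off[0]+(x+.5)/4.2-.5,off[1]+(y+.5)/4.2-.5,z)[:2].round(4) for x,y in pts]
print('holders big,small,26,19 z.07')
print(P('scene',[(402,81),(411,292),(690,276),(655,73)],.07)); print(P('side',[(147,289),(391,272),(367,98),(141,116)],.07))
print('cap z.07',P('scene',[(540,178)],.07),P('side',[(261,189)],.07))
print('rail outer end corners z.016 : scene L,R outer; inner-corners')
print(P('scene',[(190,324),(238,410),(400,236)],.016),P('side',[(380,492),(476,445)],.016))
print('block top corners .03',P('scene',[(238,300),(322,264),(361,333),(278,371)],.03)); print(P('side',[(323,384),(400,346),(437,395),(370,440)],.03))
print('spool',P('scene',[(349,418)],.055),P('side',[(508,322)],.055),'wax',P('scene',[(254,200)],.02),P('side',[(234,450)],.02))
# depth based
for n in('scene','side'):
    z,im,d=load(n+'0'); X=pts(z,d); 
    m=(d>0)&(X[...,2]>.062)&(X[...,2]<.078)&(X[...,0]>.15)&(X[...,0]<.9)
    k,l,s,ce=cv2.connectedComponentsWithStats(m.astype('uint8'))
    for i in range(1,k):
        if s[i,4]>8: q=X[l==i]; print(n,s[i,4],ce[i].round(1),q.mean(0).round(4))
E
```

```text
holders big,small,26,19 z.07
[array([0.4618, 0.0854]), array([ 0.5886, -0.0294]), array([0.7007, 0.0987]), array([0.5762, 0.2088])]
[array([0.4616, 0.0857]), array([ 0.5861, -0.0292]), array([0.6996, 0.0972]), array([0.5721, 0.2099])]
cap z.07 [array([0.5833, 0.0899])] [array([0.5804, 0.0921])]
rail outer end corners z.016 : scene L,R outer; inner-corners
[array([ 0.4787, -0.1202]), array([ 0.5486, -0.1404]), array([0.5231, 0.0222])] [array([ 0.473 , -0.1213]), array([ 0.5449, -0.1446])]
block top corners .03 [array([ 0.4946, -0.0919]), array([ 0.5116, -0.0355]), array([ 0.5681, -0.0542]), array([ 0.5523, -0.1093])]
[array([ 0.5048, -0.0394]), array([ 0.5649, -0.057 ]), array([ 0.5507, -0.1038]), array([ 0.4925, -0.0946])]
spool [array([ 0.6197, -0.1107])] [array([ 0.6164, -0.1108])] wax [array([ 0.4347, -0.0275])] [array([ 0.4294, -0.0272])]
scene 469 [511.8  51.6] [0.7092 1.0361 0.07  ]
scene 35 [437.9  82.9] [0.6225 0.7078 0.0706]
scene 35 [424.4  94.5] [0.6233 0.6291 0.0698]
scene 11 [374.8 103.3] [0.5331 0.4929 0.063 ]
scene 26 [367.7 110.4] [0.5377 0.4511 0.0631]
scene 115 [265
[... 213 characters left out ...]
699]
scene 29 [267.9 209.9] [ 0.5905 -0.0299  0.0692]
scene 109 [117.8 333.1] [ 0.5936 -0.4718  0.0701]
scene 13 [126. 401.] [ 0.7183 -0.5322  0.0705]
side 133 [32.  42.4] [0.5102 1.3102 0.0697]
side 323 [105.7  48.4] [0.6937 1.038  0.0701]
side 58 [229.5  82. ] [0.8738 0.4979 0.0697]
side 28 [139.  90.] [0.6158 0.7097 0.0703]
side 25 [151.5  99.2] [0.6138 0.6319 0.07  ]
side 48 [276.6 158.2] [0.6989 0.0981 0.0686]
side 27 [223.5 162.1] [0.5739 0.2106 0.0688]
side 128 [252.  181.5] [0.5779 0.0889 0.066 ]
side 107 [224.5 204.1] [0.4601 0.0847 0.0689]
side 17 [282.5 199.6] [ 0.5854 -0.0289  0.0692]
side 414 [501.9 304.1] [ 0.7008 -0.6432  0.0701]
side 88 [404.6 308.8] [ 0.5307 -0.4759  0.0707]
```

```bash
python3 -m inch '[[0,0,0,0,0,0.045,1],[0,0,0,0,0,0.045,1],[0,0,0,0,0,0.045,1],[0,0,0,0,0,0.045,1],[0,0,0,0,0,0.045,1],[0,0,0,0,0,0.045,1],[0,0,0,0,0,0.045,1],[0,0,0,0,0,0.045,1]]'
python3 -m inch '[[0.73,0.89,0,0,0,0,1],[0.73,0.89,0,0,0,0,1],[0.73,0.89,0,0,0,0,1],[0.73,0.89,0,0,0,0,1],[0.73,0.89,0,0,0,0,1],[0.73,0.89,0,0,0,0,1],[0.73,0.89,0,0,0,0,1],[0.73,0.89,0,0,0,0,1]]'
python3 -m inch '[[0.73,0.89,0,0,0,0,1],[0.73,0.89,0,0,0,0,1],[0.73,0.89,0,0,0,0,1],[0.73,0.89,0,0,0,0,1],[0.73,0.89,0,0,0,0,1],[0.73,0.89,0,0,0,0,1],[0.73,0.89,0,0,0,0,1],[0.73,0.89,0,0,0,0,1]]'
python3 - <<'E'
from h import *
snap('wrist','wrist1'); o=bot.get_obs(); print(o['clock'],o['eef_pos'].round(4),o['tool_rot'].round(4),o['ft_force'].round(2),o['grip_width'])
q=o['tool_rot'];print('psi',np.degrees(np.arctan2(2*q[0]*q[1],q[0]**2-q[1]**2)))
E
```

```text
clock: 0.95
eef_pos: [0.1936, 0.4607, 0.2309]
tool_rot: [1.0, 0.018, -0.0, 0.0]
ft_force: [0.3, 0.1, 0.0]
grip_width: -0.0003
clock: 1.75
eef_pos: [0.3475, 0.2882, 0.2311]
tool_rot: [1.0, 0.021, -0.0, 0.0]
ft_force: [1.1, 0.2, -0.2]
grip_width: -0.0
clock: 2.55
eef_pos: [0.5009, 0.1165, 0.231]
tool_rot: [1.0, 0.021, -0.0, 0.0]
ft_force: [-0.3, 0.7, 0.9]
grip_width: -0.0
2.6 [0.5036 0.1136 0.2307] [9.998e-01 1.920e-02 9.000e-04 1.400e-03] [ 2.75 -1.64  0.05] 0.00022255480623023266
psi 2.198680204309453
```

View pics/wrist1.png

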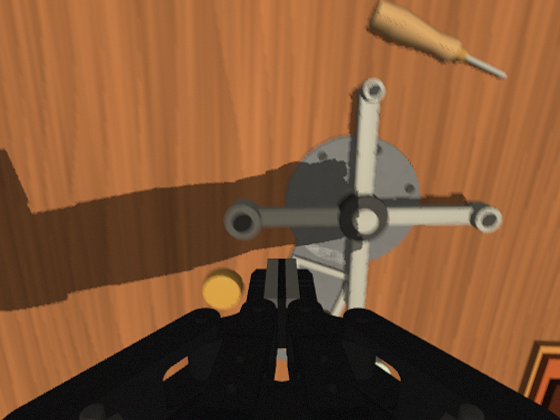

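Wrist view: thick holder (243,219), hub cap (366,219), 26 mm holder (486,219) and 19 mm holder (373,90). The awl is well clear at the top. I'll check these by ray casting.

```bash
python3 - <<'E'
from h import *
c,_,_=load('wrist1')
for n,u,v in(('big',243,219),('26',486,218.5),('19',373,90),('cap',366.5,219)): print(n,ray(c,u,v,.07).round(4))
C=np.array([.581,.0908])
for n,u,v in(('big',243,219),('26',486,218.5),('19',373,90)):
    w=ray(c,u,v,.07)[:2]-C; print(n,np.degrees(np.arctan2(w[1],w[0])),np.hypot(*w))
E
```

```text
big [0.4636 0.0891 0.07  ]
26 [0.699  0.0997 0.07  ]
19 [0.5747 0.2115 0.07  ]
cap [0.5833 0.0942 0.07  ]
big -179.16970288937605 0.11745341312385214
26 4.306404024452741 0.11830371102435486
19 92.97020239816749 0.12087483608465659
```

```bash
python3 -m inch '[[0,-0.32,0.95,0,0,0,1],[0,0,0.95,0,0,0,1],[0,0,0.95,0,0,0,1],[0,0,0.95,0,0,0,1],[0,0,0.95,0,0,0,1],[0,0,0.95,0,0,0,1],[0,0,0.95,0,0,0,1],[0,0,0.95,0,0,0,1]]'
python3 - <<'E'
from h import *
snap('wrist','wrist2'); snap('side','side2');o=bot.get_obs(); print(o['clock'],o['eef_pos'].round(4),o['tool_rot'].round(4),o['ft_force'].round(2),o['grip_width'])
E
```

```text
clock: 3.4
eef_pos: [0.4997, 0.1256, 0.0402]
tool_rot: [1.0, 0.021, -0.0, 0.0]
ft_force: [-0.5, 0.9, -0.0]
grip_width: 0.0001
3.5 [0.4967 0.1248 0.038 ] [ 9.998e-01  2.110e-02 -3.800e-03  9.000e-04] [-0.36 -0.37 -0.77] -0.0003378886029434477
```

View pics/wrist2.png

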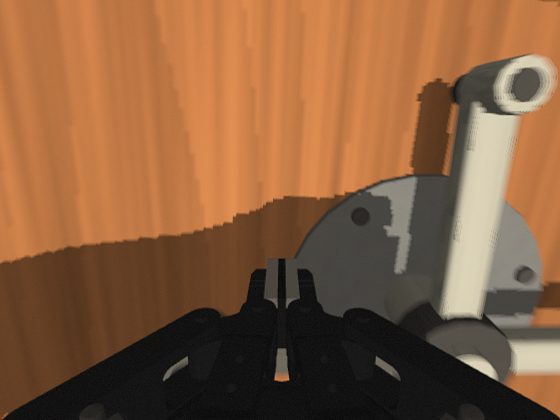

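View pics/side2.png

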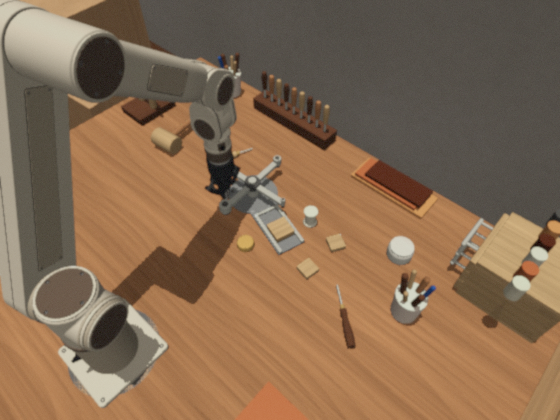

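```bash
python3 -m inch '[[0.1,0.36,0,0,0,0,1],[0.1,0.36,0,0,0,0,1],[-0.058,0.272,0,0,0,-0.0278,1],[-0.058,0.272,0,0,0,-0.0278,1],[-0.058,0.272,0,0,0,-0.0278,1],[-0.058,0.272,0,0,0,-0.0278,1],[-0.058,0.272,0,0,0,-0.0278,1],[-0.058,0.272,0,0,0,-0.0278,1]]'
cat >> h.py <<'E'
def st():
    o=bot.get_obs();q=o['tool_rot'];C=np.array([.581,.0908]);w=o['eef_pos'][:2]-C
    psi=np.arctan2(2*q[0]*q[1],q[0]**2-q[1]**2); x=np.array([np.cos(psi),np.sin(psi)]);y=np.array([x[1],-x[0]])
    print(round(float(o['clock']),2),o['eef_pos'].round(4),'psi',np.degrees(psi).round(2),'F',o['ft_force'].round(2),'relC tool',(w@x).round(4),(w@y).round(4))
E
python3 - <<'E'
from h import *
snap('wrist','wrist3');st()
E
```

```text
clock: 4.3
eef_pos: [0.5095, 0.0667, 0.0431]
tool_rot: [0.96, 0.281, 0.002, -0.001]
ft_force: [0.2, 3.3, -0.0]
grip_width: 0.0001
4.35 [0.5098 0.0654 0.0431] psi 32.69 F [ 0.38 -1.05  0.16] relC tool -0.0736 -0.017
```

View pics/wrist3.png

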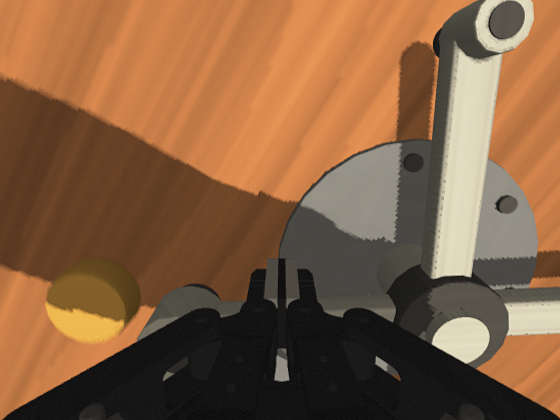

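```bash
python3 -m inch '[[-0.058,0.272,0,0,0,-0.0278,1],[-0.058,0.272,0,0,0,-0.0278,1],[-0.058,0.272,0,0,0,-0.0278,1],[-0.058,0.272,0,0,0,-0.0278,1],[-0.058,0.272,0,0,0,-0.0278,1],[-0.058,0.272,0,0,0,-0.0278,1],[-0.032,0.136,0,0,0,-0.0139,1],[0,0,0,0,0,0,1]]'
python3 - <<'E'
from h import *
st()
for n in('scene','side','wrist'): snap(n,n+'4')
st()
for n,(x,y) in(('scene',(170,140)),('side',(190,135))):
    z,im,d=load(n+'4'); w=190
    a=cv2.resize(im[y:y+140,x:x+w],None,fx=4.2,fy=4.2,interpolation=cv2.INTER_CUBIC); cv2.imwrite(f'pics/{n}4c.png',a)
E
```

```text
clock: 5.15
eef_pos: [0.534, 0.0289, 0.0425]
tool_rot: [0.844, 0.536, 0.001, 0.001]
ft_force: [-0.7, -0.3, -0.2]
grip_width: 0.0001
5.15 [0.534  0.0289 0.0425] psi 64.82 F [-0.71 -0.27 -0.18] relC tool -0.076 -0.0162
5.3 [0.5335 0.0292 0.042 ] psi 64.85 F [ 0.26 -1.32 -0.33] relC tool -0.0759 -0.0168
```

View pics/scene4c.png

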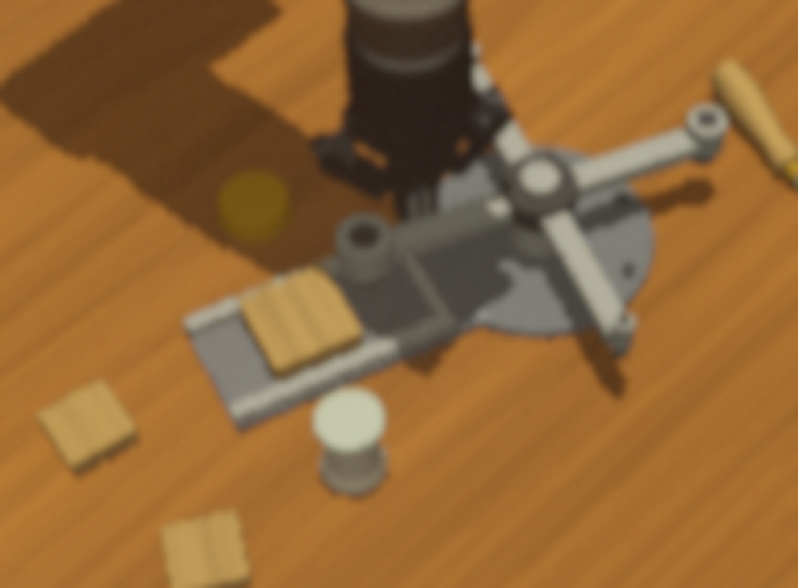

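View pics/side4c.png

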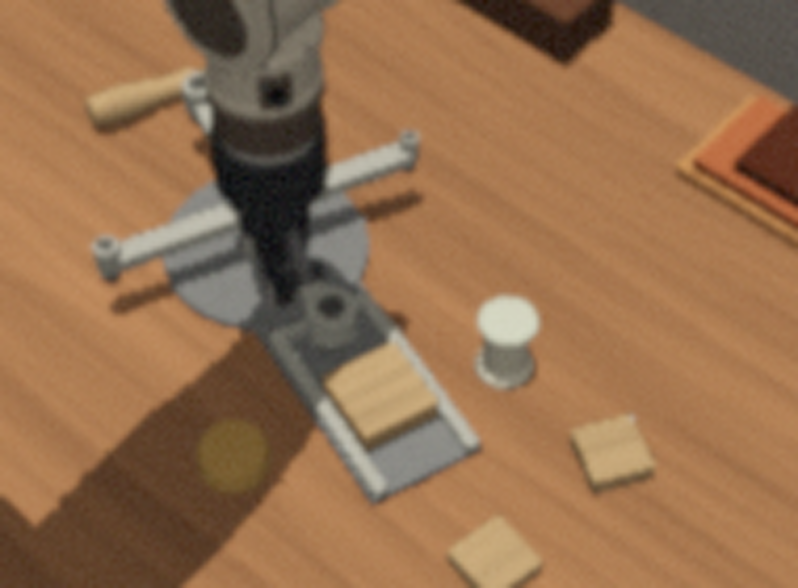

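View pics/wrist4.png

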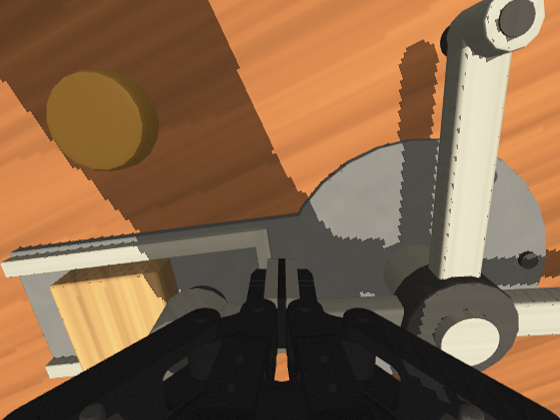

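The thick holder now sits over the channel's inner part, at scene crop (365,236) and side crop (332,301), a little short of the middle. I'll compute how much is left.

```bash
cat > m.py <<'E'
from h import *
def ang(n,tag,L,full=False):
    c,_,_=load(tag); off={'scene':(170,140),'side':(190,135)}[n]; W={}
    for k,(x,y) in L.items(): W[k]=ray(c,off[0]+(x+.5)/4.2-.5,off[1]+(y+.5)/4.2-.5,.07)[:2]
    C=C0[n]
    for k,w in W.items():
        a=np.degrees(np.arctan2(*(w-C)[::-1])); print(n,k,w.round(4),'turret-ref',((a-{'big':0,'14':90,'26':180,'19':270}[k])%360).round(2),np.hypot(*(w-C)).round(4))
    return W
C0={'scene':np.array([.582,.0909]),'side':np.array([.580,.0909])}
E
python3 - <<'E'
from m import *
ang('scene','scene4',{'big':(365,236),'26':(708,120),'14':(622,322)})
ang('side','side4',{'big':(332,301),'14':(408,138),'19':(106,245),'26':(197,86)})
# initial ref
ang('scene','scene0',{'big':(402,81),'14':(411,292),'26':(690,276),'19':(655,73)})
ang('side','side0',{'big':(147,289),'14':(391,272),'26':(367,98),'19':(141,116)})
# channel line: rails midline via crop corners
for n,pp in (('scene',[(190,324),(238,410)]),('side',[(380,492),(476,445)])):
    c,_,_=load(n+'0'); off={'scene':(170,140),'side':(190,135)}[n]
    m=np.mean([ray(c,off[0]+(x+.5)/4.2-.5,off[1]+(y+.5)/4.2-.5,.016)[:2] for x,y in pp],0)-C0[n]; print(n,'chan',np.degrees(np.arctan2(m[1],m[0]))%360,np.hypot(*m))
E
```

```text
scene big [ 0.5379 -0.02  ] turret-ref 248.33 0.1193
scene 26 [0.6278 0.2021] turret-ref 247.63 0.1203
scene 14 [0.6939 0.0443] turret-ref 247.37 0.1212
side big [ 0.5398 -0.0163] turret-ref 249.44 0.1145
side 14 [0.6895 0.0468] turret-ref 248.06 0.118
side 19 [0.4694 0.1361] turret-ref 247.79 0.1195
side 26 [0.6223 0.2015] turret-ref 249.08 0.1184
scene big [0.4618 0.0854] turret-ref 182.62 0.1204
scene 14 [ 0.5886 -0.0294] turret-ref 183.15 0.1205
scene 26 [0.7007 0.0987] turret-ref 183.74 0.119
scene 19 [0.5762 0.2088] turret-ref 182.82 0.1181
side big [0.4616 0.0857] turret-ref 182.53 0.1185
side 14 [ 0.5861 -0.0292] turret-ref 182.91 0.1202
side 26 [0.6996 0.0972] turret-ref 183.01 0.1197
side 19 [0.5721 0.2099] turret-ref 183.79 0.1193
scene chan 252.82001774446496 0.23149638908118012
side chan 252.38997712702877 0.2348380773273989
```

```bash
python3 -m inch '[[-0.017,0.082,0,0,0,-0.0083,1],[-0.017,0.082,0,0,0,-0.0083,1],[-0.017,0.082,0,0,0,-0.0083,1],[0,0,0,0,0,0,1],[0,0,0,0,0,0,1],[0,0,0,0,0,0,1],[0,0,0,0,0,0,1],[0,0,0,0,0,0,1]]'
python3 - <<'E'
from h import *
st()
for n in('scene','side','wrist'): snap(n,n+'5')
st()
for n,(x,y) in(('scene',(170,140)),('side',(190,135))):
    z,im,d=load(n+'5'); w=190
    a=cv2.resize(im[y:y+140,x:x+w],None,fx=4.2,fy=4.2,interpolation=cv2.INTER_CUBIC); cv2.imwrite(f'pics/{n}5c.png',a)
E
```

```text
clock: 6.1
eef_pos: [0.5381, 0.0259, 0.0412]
tool_rot: [0.822, 0.57, -0.0, 0.0]
ft_force: [-0.5, 0.2, -0.5]
grip_width: -0.0003
6.1 [0.5381 0.0259 0.0412] psi 69.44 F [-0.51  0.22 -0.49] relC tool -0.0758 -0.0174
6.25 [0.5381 0.0259 0.0413] psi 69.44 F [-0.52  0.69 -0.06] relC tool -0.0758 -0.0174
```

View pics/scene5c.png

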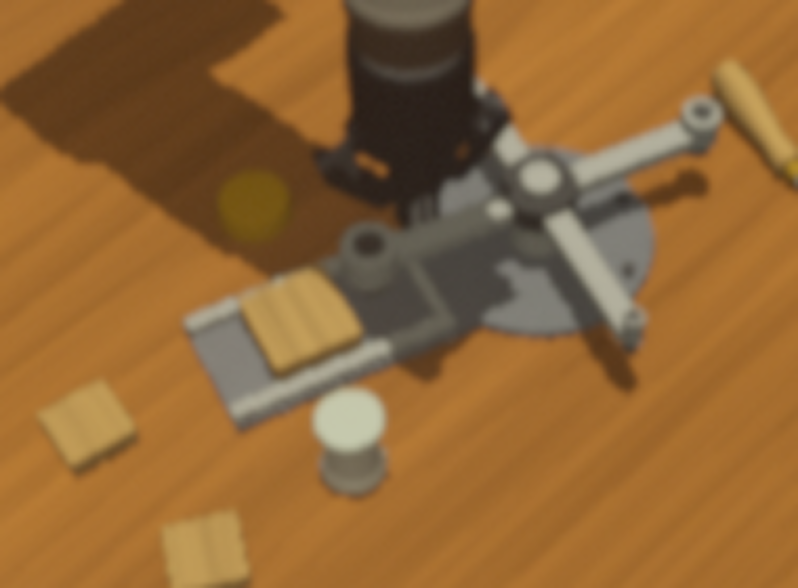

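View pics/side5c.png

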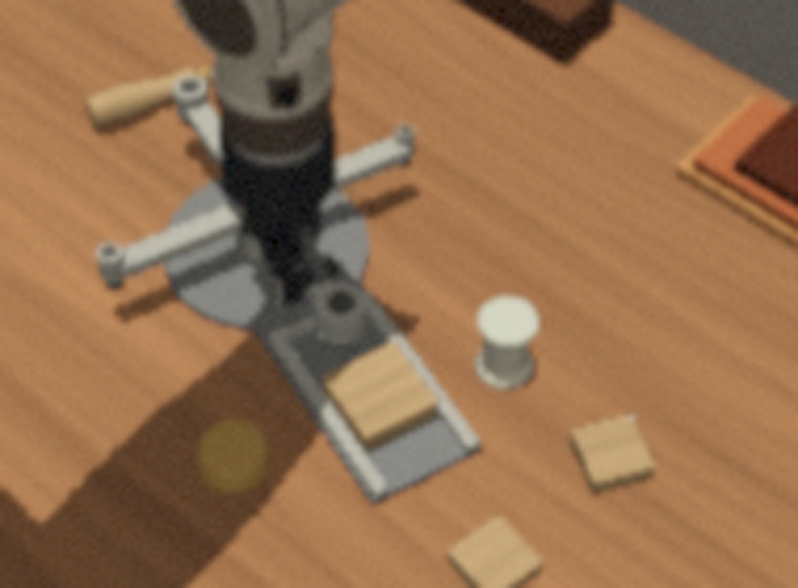

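```bash
python3 - <<'E'
from m import *
ang('scene','scene5',{'big':(371,242),'26':(702,111),'14':(631,321)})
ang('side','side5',{'big':(341,300),'14':(403,134),'19':(110,252),'26':(190,86)})
E
```

```text
scene big [ 0.544  -0.0205] turret-ref 251.15 0.1177
scene 26 [0.62   0.2053] turret-ref 251.63 0.1205
scene 14 [0.6972 0.0486] turret-ref 249.84 0.1228
side big [ 0.5446 -0.0203] turret-ref 252.34 0.1167
side 14 [0.69   0.0523] turret-ref 250.65 0.1166
side 19 [0.4669 0.1292] turret-ref 251.28 0.1194
side 26 [0.6187 0.2054] turret-ref 251.33 0.1209
```

```bash
python3 -m inch '[[-0.015,0.07,0,0,0,-0.007,1],[0,0,0,0,0,0,1],[0,0,0,0,0,0,1],[0,0,0,0,0,0,1],[0,0,0,0,0,0,1],[0,-0.3,0,0,0,0,1],[0,-0.6,0,0,0,0,1],[0,-0.6,-0.2,0,0,0,1]]'
python3 -m inch '[[0,0,-0.9,0,0,0,1],[0,0,-0.9,0,0,0,1],[-0.9,-0.9,-0.9,0,0,0,1],[-0.9,-0.9,-0.9,0,0,0,1],[-0.9,-0.9,-0.5,0,0,0,1],[-0.9,-0.9,0,0,0,0,1],[0,0,0,0,0,0,1],[0,0,0,0,0,0,1]]'
python3 - <<'E'
from h import *
st()
for n in('scene','side','wrist'): snap(n,n+'6')
for n,(x,y) in(('scene',(170,140)),('side',(190,135))):
    z,im,d=load(n+'6'); w=190
    a=cv2.resize(im[y:y+140,x:x+w],None,fx=4.2,fy=4.2,interpolation=cv2.INTER_CUBIC); cv2.imwrite(f'pics/{n}6c.png',a)
E
```

```text
clock: 7.05
eef_pos: [0.5038, 0.0375, 0.046]
tool_rot: [0.816, 0.578, 0.0, 0.0]
ft_force: [-0.2, 0.1, 0.8]
grip_width: 0.0001
clock: 7.85
eef_pos: [0.3899, -0.0179, 0.1494]
tool_rot: [0.816, 0.578, 0.001, 0.001]
ft_force: [0.1, -0.2, -0.0]
grip_width: -0.0001
7.85 [ 0.3899 -0.0179  0.1494] psi 70.66 F [ 0.06 -0.17 -0.03] relC tool -0.1659 -0.1443
```

View pics/scene6c.png

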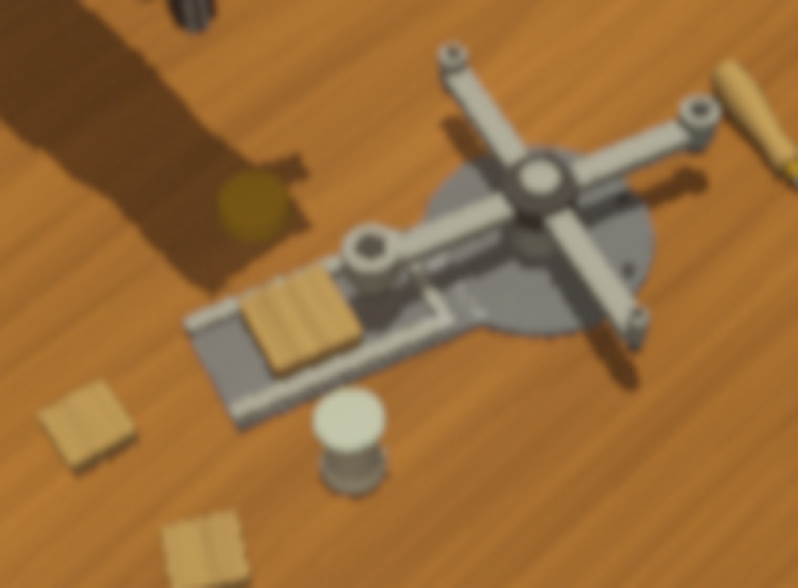

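View pics/side6c.png

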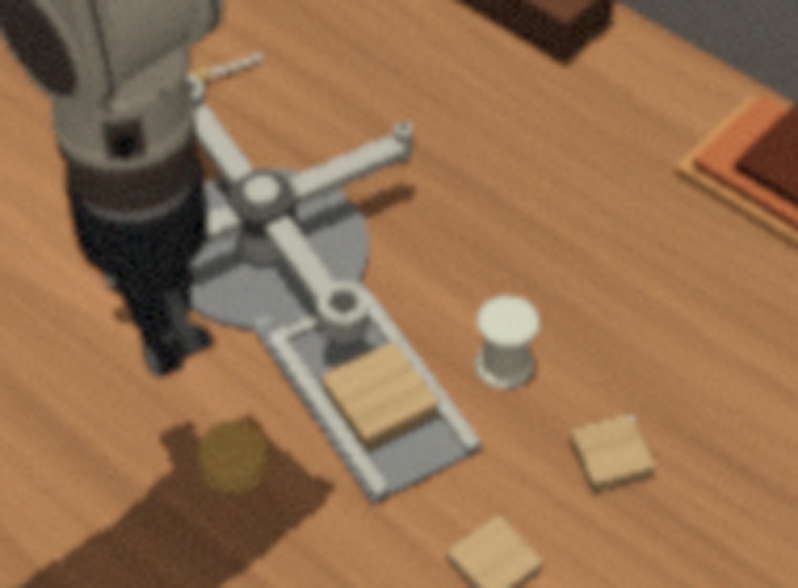

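View pics/wrist6.png

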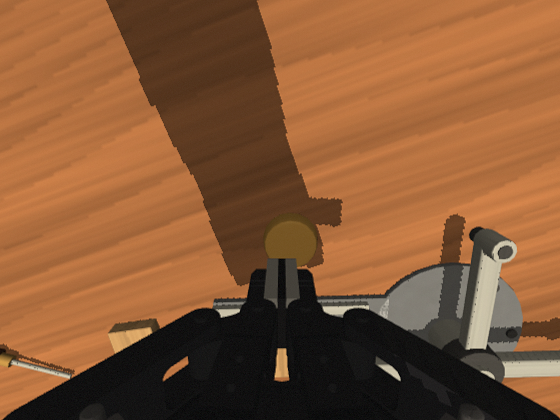

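```bash
python3 - <<'E'
from m import *
ang('scene','scene6',{'big':(372,245),'26':(699,107),'14':(636,322),'19':(453,52)})
ang('side','side6',{'big':(342,300),'14':(402,131)})
for n in('scene','side'):
    z,im,d=load(n+'6'); X=pts(z,d); 
    m=(d>0)&(X[...,2]>.066)&(X[...,2]<.076)&(np.hypot(X[...,0]-.581,X[...,1]-.091)<.15)&(np.hypot(X[...,0]-.581,X[...,1]-.091)>.09)
    k,l,s,ce=cv2.connectedComponentsWithStats(m.astype('uint8'))
    for i in range(1,k):
        if s[i,4]>8: q=X[l==i]; w=ray(z,*ce[i],.07)[:2]; v=w-C0[n]; print(n,s[i,4],ce[i].round(1),w.round(4),np.degrees(np.arctan2(v[1],v[0]))%90,np.hypot(*v).round(4))
    # stand edges: rail-top points by height; fit mid line
    m=(d>0)&(abs(X[...,2]-.016)<.0025); w=X[...,:2]-C0[n]; e=np.array([np.cos(np.radians(252.6)),np.sin(np.radians(252.6))]); f=np.array([-e[1],e[0]])
    a=w@e; b=w@f
    # inner floor sanity & rails
    for lo,hi in((.1,.15),(.15,.19),(.19,.23)):
        for s_ in(1,-1):
            mm=m&(a>lo)&(a<hi)&(b*s_>.028)&(b*s_<.048); print(n,'rail',lo,s_,mm.sum(),np.median(b[mm]).round(4),np.percentile(b[mm],[5,95]).round(4))
E
```

```text
scene big [ 0.5461 -0.0217] turret-ref 252.31 0.1182
scene 26 [0.6164 0.2066] turret-ref 253.46 0.1207
scene 14 [0.6998 0.0502] turret-ref 250.93 0.1247
scene 19 [0.4673 0.1276] turret-ref 252.24 0.1204
side big [ 0.5451 -0.0208] turret-ref 252.63 0.117
side 14 [0.6918 0.0548] turret-ref 252.12 0.1175
scene 31 [277.5 152.4] [0.4684 0.1264] 72.62019735953314 0.119
scene 57 [336.1 165.9] [0.6184 0.2044] 72.2143696520647 0.1192
scene 130 [257.8 198.8] [ 0.5473 -0.0244] 73.27175780939112 0.1204
scene 21 [321.3 214.8] [0.6973 0.0539] 72.22440947623409 0.1211
scene rail 0.1 1 59 0.0371 [0.031  0.0422]
scene rail 0.1 -1 18 -0.0364 [-0.0426 -0.032 ]
scene rail 0.15 1 57 0.0359 [0.0289 0.0424]
scene rail 0.15 -1 6 -0.0412 [-0.0429 -0.04  ]
scene rail 0.19 1 53 0.0361 [0.0302 0.0412]
scene rail 0.19 -1 36 -0.0366 [-0.0419 -0.0316]
side 16 [236.4 155.4] [0.6211 0.2009] 69.52856168489748 0.1175
side 12 [285.8 165.2] [0.6949 0.0555] 72.88580173471892 0.1202
side 99 [271.4 206.8] [ 0.5437 -0.0232] 72.37784846073728 0.1198
side rail 0.1 1 38 0.0367 [0.0323 0.0408]
side rail 0.1 -1 40 -0.0361 [-0.0406 -0.0314]
side rail 0.15 1 17 0.0382 [0.0357 0.041 ]
side rail 0.15 -1 36 -0.0358 [-0.0405 -0.03  ]
side rail 0.19 1 33 0.0361 [0.0313 0.0407]
side rail 0.19 -1 34 -0.0365 [-0.042  -0.0307]
```

```bash
python3 -m inch '[[0,0,0,0,0,-0.047,1],[0,0,0,0,0,-0.047,1],[0,0,0,0,0,-0.047,1],[0,0,0,0,0,-0.047,1],[0,0,0,0,0,-0.047,1],[0,0,0,0,0,-0.047,1],[0,0,0,0,0,-0.047,1],[0,0,0,0,0,-0.047,1]]'
python3 -m inch '[[0,0,0,0,0,-0.045,1],[0,0,0,0,0,-0.045,1],[0,0,0,0,0,-0.045,1],[-0.9,-0.5,0,0,0,0,1],[-0.9,-0.5,0,0,0,0,1],[-0.9,-0.5,0,0,0,0,1],[-0.9,-0.5,0,0,0,0,1],[0,0,0,0,0,0,1]]'
python3 - <<'E'
from h import *
st()
o=bot.get_obs();w=np.array([.581,.0908])+.242*np.array([-.299,-.954])-o['eef_pos'][:2]
q=o['tool_rot'];psi=np.arctan2(2*q[0]*q[1],q[0]**2-q[1]**2);x=np.array([np.cos(psi),np.sin(psi)]);y=np.array([x[1],-x[0]])
print((w@x)/.025,(w@y)/.025,(o['eef_pos'][2]-.018)/.025,'turn',(np.degrees(psi)-162.6)/180)
E
```

```text
clock: 8.8
eef_pos: [0.3904, -0.0174, 0.1485]
tool_rot: [0.352, 0.936, -0.0, -0.0]
ft_force: [0.1, -0.6, 0.4]
grip_width: 0.0002
clock: 9.6
eef_pos: [0.4638, -0.0939, 0.1483]
tool_rot: [0.151, 0.988, -0.0, 0.001]
ft_force: [-0.4, 1.2, -0.9]
grip_width: 0.0002
9.6 [ 0.4638 -0.0939  0.1483] psi 162.59 F [-0.4   1.16 -0.91] relC tool 0.0566 -0.2113
-2.2657357118720776 -1.2254788018978462 5.213309980427836 turn -3.643443261754303e-05
```

```bash
python3 -m inch '[[-0.755,-0.41,0,0,0,0,1],[-0.755,-0.41,0,0,0,0,1],[-0.755,-0.41,0,0,0,0,1],[0,0,0.9,0,0,0,1],[0,0,0.9,0,0,0,1],[0,0,0.9,0,0,0,1],[0,0,0.9,0,0,0,1],[0,0,0.7,0,0,0,1]]'
python3 - <<'E'
from h import *
st()
for n in('scene','side','wrist'): snap(n,n+'7')
for n,(x,y) in(('scene',(170,140)),('side',(190,135))):
    z,im,d=load(n+'7'); w=190
    a=cv2.resize(im[y:y+140,x:x+w],None,fx=4.2,fy=4.2,interpolation=cv2.INTER_CUBIC); cv2.imwrite(f'pics/{n}7c.png',a)
st()
E
```

```text
clock: 10.4
eef_pos: [0.5049, -0.1375, 0.0393]
tool_rot: [0.15, 0.989, 0.0, -0.001]
ft_force: [0.0, -0.0, -0.1]
grip_width: -0.0
10.4 [ 0.5049 -0.1375  0.0393] psi 162.74 F [ 0.02 -0.04 -0.12] relC tool 0.005 -0.2406
10.55 [ 0.5043 -0.1375  0.0398] psi 162.73 F [0.18 0.36 0.75] relC tool 0.0055 -0.2408
```

View pics/scene7c.png

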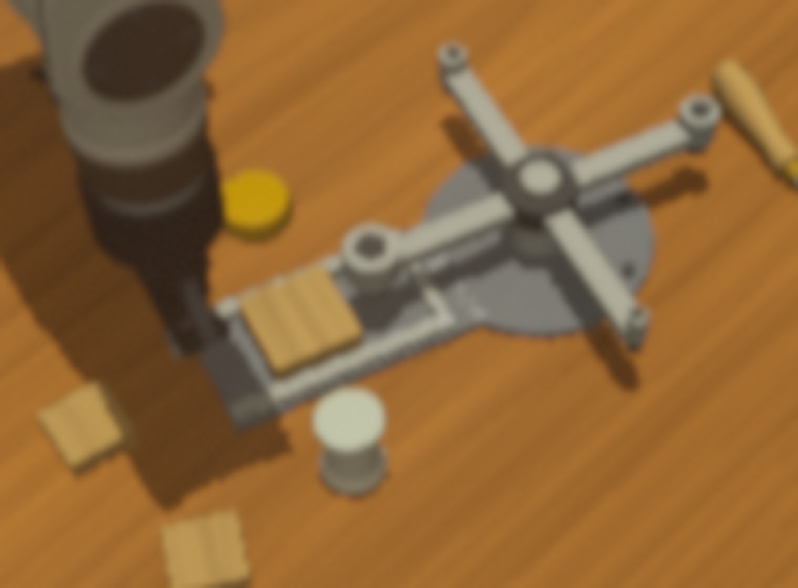

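View pics/side7c.png

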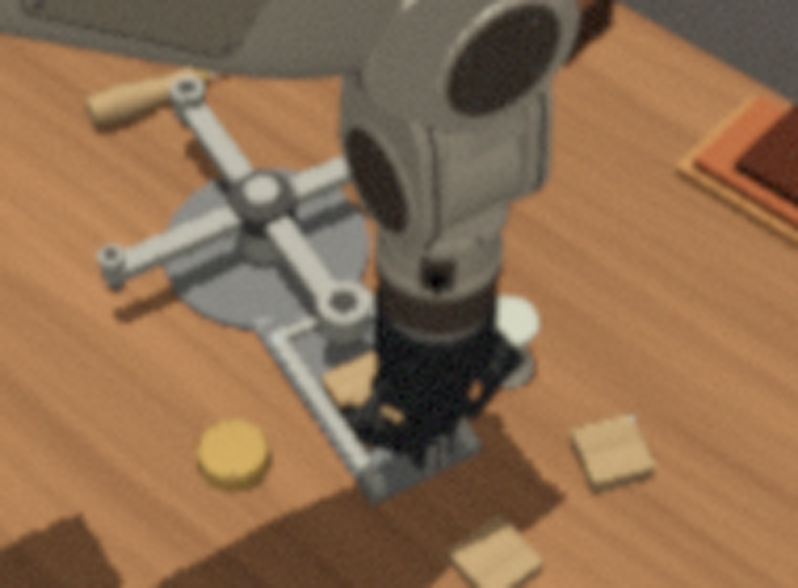

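View pics/wrist7.png

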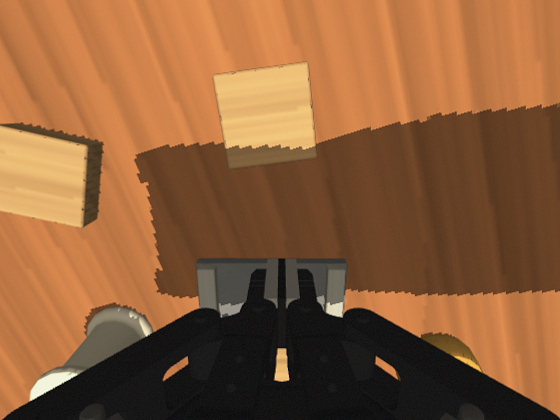

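```bash
python3 -m inch '[[-0.2,0,0.4,0,0,0,1],[0,0,0.42,0,0,0,1],[0,0.6,0,0,0,0,1],[0,0.6,0,0,0,0,1],[0,0.3,0,0,0,0,1],[0,0.3,0,0,0,0,1],[0,0.3,0,0,0,0,1],[0,0.3,0,0,0,0,1]]'
python3 - <<'E'
from h import *
st()
for n in('scene','side'): snap(n,n+'8')
for n,(x,y) in(('scene',(170,140)),('side',(190,135))):
    z,im,d=load(n+'8'); w=190
    a=cv2.resize(im[y:y+140,x:x+w],None,fx=4.2,fy=4.2,interpolation=cv2.INTER_CUBIC); cv2.imwrite(f'pics/{n}8c.png',a)
st()
E
```

```text
clock: 11.35
eef_pos: [0.5284, -0.0822, 0.0212]
tool_rot: [0.151, 0.989, -0.0, 0.0]
ft_force: [-1.1, -0.6, -0.1]
grip_width: -0.0004
11.35 [ 0.5284 -0.0822  0.0212] psi 162.69 F [-1.08 -0.61 -0.07] relC tool -0.0013 -0.1808
11.45 [ 0.5286 -0.0817  0.021 ] psi 162.75 F [-0.11 -0.15  0.09] relC tool -0.0011 -0.1803
```

View pics/scene8c.png

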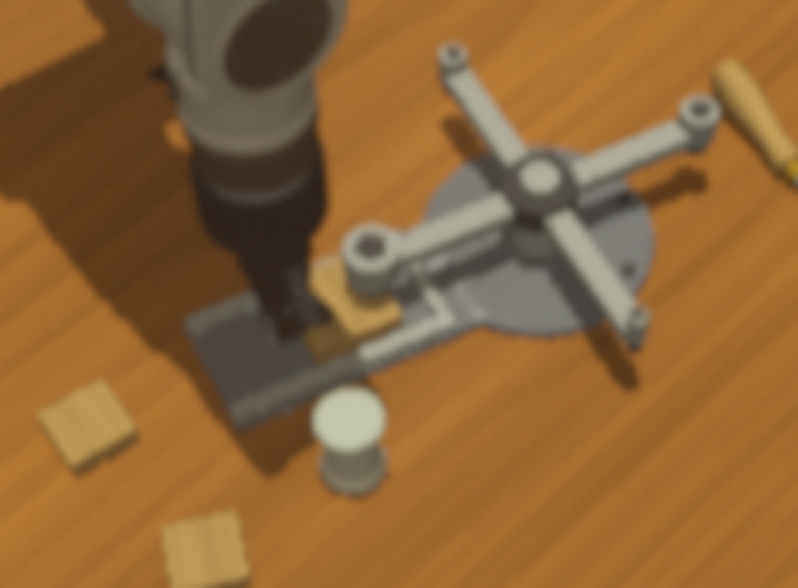

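```bash
python3 -m inch '[[0,0.15,0,0,0,0,1],[0,0.15,0,0,0,0,1],[0,0.15,0,0,0,0,1],[0,0.15,0,0,0,0,1],[0,0.1,0,0,0,0,1],[0,0,0,0,0,0,1],[0,0,0,0,0,0,1],[0,0,0,0,0,0,1]]'
python3 - <<'E'
from h import *
st()
for n in('scene','side'): snap(n,n+'9')
for n,(x,y) in(('scene',(170,140)),('side',(190,135))):
    z,im,d=load(n+'9'); w=190
    a=cv2.resize(im[y:y+140,x:x+w],None,fx=4.2,fy=4.2,interpolation=cv2.INTER_CUBIC); cv2.imwrite(f'pics/{n}9c.png',a)
st()
E
```

```text
clock: 12.25
eef_pos: [0.5332, -0.0659, 0.0207]
tool_rot: [0.151, 0.989, 0.0, -0.0]
ft_force: [-0.5, 0.1, 0.3]
grip_width: 0.0002
12.25 [ 0.5332 -0.0659  0.0207] psi 162.68 F [-0.55  0.13  0.26] relC tool -0.001 -0.1638
12.35 [ 0.5332 -0.066   0.0207] psi 162.68 F [-0.54  0.62  1.08] relC tool -0.0011 -0.1639
```

View pics/scene9c.png

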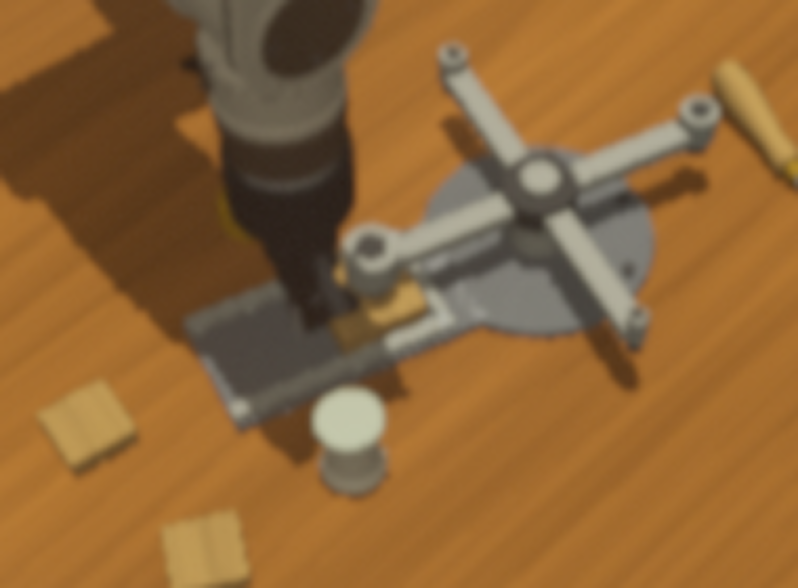

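```bash
python3 -m inch '[[0,0.03,0,0,0,0,1],[0,0.03,0,0,0,0,1],[0,0.03,0,0,0,0,1],[0,0,0,0,0,0,1],[0,0,0,0,0,0,1],[0,0,0,0,0,0,1],[0,0,0,0,0,0,1],[0,0,0,0,0,0,1]]'; python3 -c "from h import *;st()"
```

```text
clock: 13.15
eef_pos: [0.534, -0.0638, 0.0208]
tool_rot: [0.151, 0.989, 0.0, 0.0]
ft_force: [0.6, -1.1, -0.3]
grip_width: 0.0001
13.15 [ 0.534  -0.0638  0.0208] psi 162.68 F [ 0.64 -1.06 -0.26] relC tool -0.0011 -0.1616
```

```bash
for i in 1; do python3 -m inch '[[0,0.03,0,0,0,0,1],[0,0.03,0,0,0,0,1],[0,0,0,0,0,0,1],[0,0,0,0,0,0,1],[0,0,0,0,0,0,1],[0,0,0,0,0,0,1],[0,0,0,0,0,0,1],[0,0,0,0,0,0,1]]'; done; python3 - <<'E'
from h import *
st();snap('side','side10');snap('scene','scene10');st()
z,im,d=load('scene10');cv2.imwrite('pics/scene10c.png',cv2.resize(im[180:240,220:300],None,fx=9,fy=9,interpolation=cv2.INTER_CUBIC))
E
```

```text
clock: 13.95
eef_pos: [0.5345, -0.0624, 0.0209]
tool_rot: [0.151, 0.989, 0.0, 0.0]
ft_force: [1.0, 0.3, 0.0]
grip_width: -0.0002
13.95 [ 0.5345 -0.0624  0.0209] psi 162.68 F [0.96 0.33 0.04] relC tool -0.0012 -0.1601
14.05 [ 0.5344 -0.0624  0.0208] psi 162.68 F [ 0.1  -0.08 -0.3 ] relC tool -0.0011 -0.1601
```

View pics/scene10c.png

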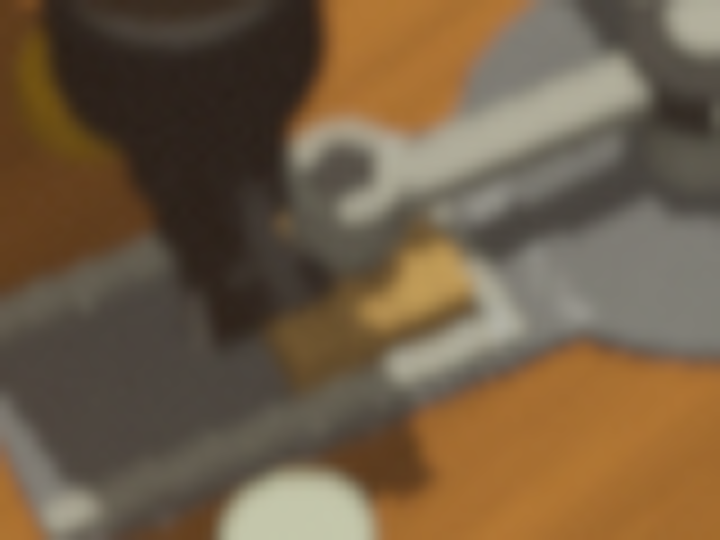

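```bash
python3 -m inch '[[0,0.03,0,0,0,0,1],[0,0,0,0,0,0,1],[0,0.03,0,0,0,0,1],[0,0,0,0,0,0,1],[0,0,0,0,0,0,1],[0,0,0,0,0,0,1],[0,0,0,0,0,0,1],[0,0,0,0,0,0,1]]'; python3 - <<'E'
from h import *
st()
z,im,d=load('scene10');C=np.array([.582,.0909]);e=np.array([np.cos(np.radians(252.6)),np.sin(np.radians(252.6))])
for p in((470,285),(300,385),(440,230)):
  print((ray(z,220+p[0]/9,180+p[1]/9,.03)[:2]-C)@e)
E
```

```text
clock: 14.85
eef_pos: [0.5349, -0.061, 0.0208]
tool_rot: [0.151, 0.989, 0.0, 0.0]
ft_force: [0.7, -1.3, 0.4]
grip_width: -0.0001
14.85 [ 0.5349 -0.061   0.0208] psi 162.68 F [ 0.69 -1.32  0.41] relC tool -0.0011 -0.1586
0.09364415693444558
0.1530839438336565
0.09247183074188464
```

```bash
python3 -m inch '[[0,0.03,0,0,0,0,1],[0,0,0,0,0,0,1],[0,0,0,0,0,0,1],[0,0.03,0,0,0,0,1],[0,0,0,0,0,0,1],[0,0,0,0,0,0,1],[0,0,0,0,0,0,1],[0,0,0,0,0,0,1]]'; python3 -c "from h import *;st();bot.camera('side');st()"
```

```text
clock: 15.65
eef_pos: [0.5347, -0.0605, 0.0208]
tool_rot: [0.151, 0.989, -0.001, -0.0]
ft_force: [-1.9, -4.5, 1.6]
grip_width: 0.0001
15.65 [ 0.5347 -0.0605  0.0208] psi 162.63 F [-1.91 -4.54  1.58] relC tool -0.001 -0.1582
15.7 [ 0.5348 -0.0605  0.0208] psi 162.63 F [-2.1  -5.04  1.86] relC tool -0.001 -0.1582
```

The reaction has risen to about 5 N along the channel, so the block is on the stop. I'll back straight out, lift, and check.

```bash
python3 -m inch '[[0,-0.05,0,0,0,0,1],[0,-0.3,0,0,0,0,1],[0,-0.9,0,0,0,0,1],[0,-0.9,0,0,0,0,1],[0,-0.9,0,0,0,0,1],[0,0,-0.9,0,0,0,1],[0,0,-0.9,0,0,0,1],[0,0,-0.9,0,0,0,1]]'
python3 -m inch '[[0,0,-0.9,0,0,0,1],[0,0,-0.9,0,0,0,1],[0.9,-0.9,-0.9,0,0,0,1],[0.9,-0.9,0,0,0,0,1],[0.9,-0.9,0,0,0,0,1],[0.9,-0.9,0,0,0,0,1],[0.9,-0.9,0,0,0,0,1],[0,0,0,0,0,0,1]]'
python3 - <<'E'
from h import *
st()
for n in('scene','side'): snap(n,n+'11')
for n,(x,y) in(('scene',(170,140)),('side',(190,135))):
    z,im,d=load(n+'11'); w=190
    a=cv2.resize(im[y:y+140,x:x+w],None,fx=4.2,fy=4.2,interpolation=cv2.INTER_CUBIC); cv2.imwrite(f'pics/{n}11c.png',a)
E
```

```text
clock: 16.5
eef_pos: [0.5125, -0.1324, 0.0888]
tool_rot: [0.151, 0.989, 0.001, -0.0]
ft_force: [0.6, -0.1, 0.2]
grip_width: -0.0005
clock: 17.3
eef_pos: [0.3688, -0.2067, 0.1557]
tool_rot: [0.152, 0.988, 0.0, -0.001]
ft_force: [-0.0, 0.4, 0.3]
grip_width: 0.0002
17.3 [ 0.3688 -0.2067  0.1557] psi 162.48 F [-0.02  0.42  0.26] relC tool 0.1128 -0.3476
```

View pics/scene11c.png

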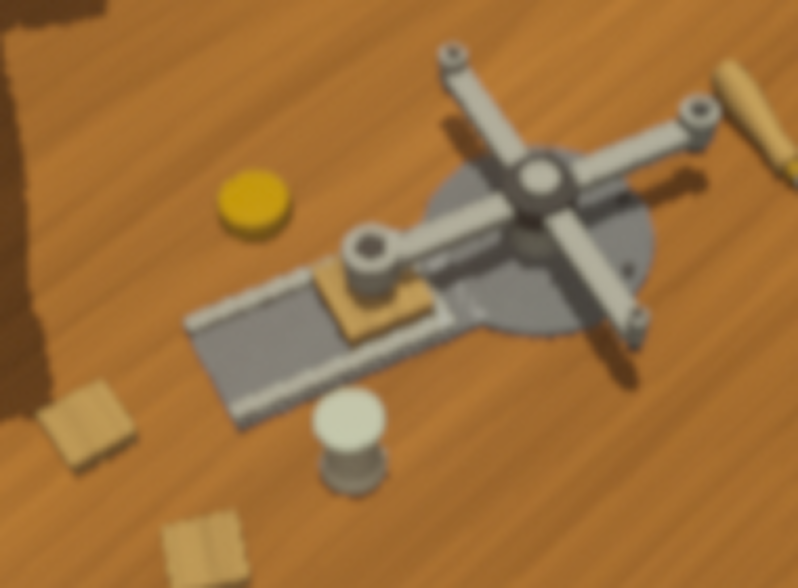

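View pics/side11c.png

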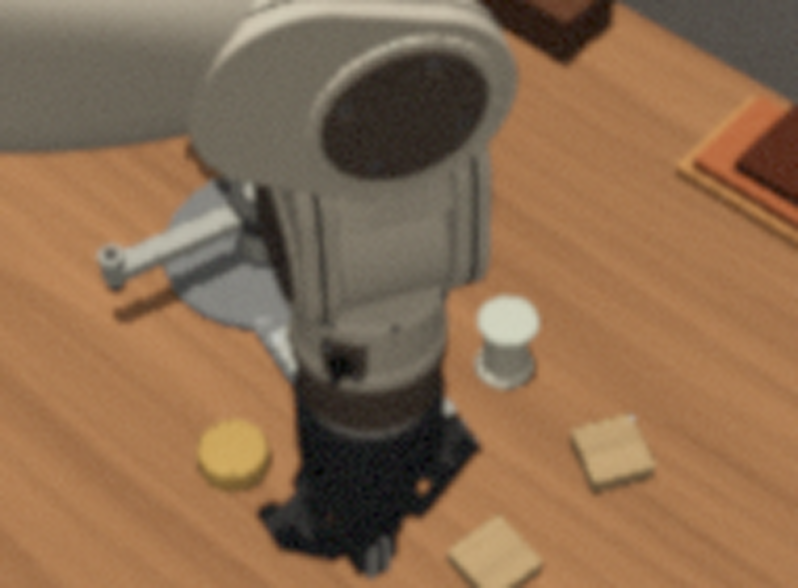

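The block now lies under the thick punch, with its outer edge from (315,265) to (354,340) and its inner corner at (434,297) against the stop bar. The turret pixels haven't changed. I'll check the numbers.

```bash
python3 - <<'E'
from m import *
W=ang('scene','scene11',{'big':(372,245),'26':(699,107),'14':(636,322),'19':(453,52)})
z,_,d=load('scene11');C=C0['scene'];e=np.array([np.cos(np.radians(252.6)),np.sin(np.radians(252.6))]);f=np.array([-e[1],e[0]])
for p in((315,266),(354,341),(434,297)):
  w=ray(z,170+(p[0]+.5)/4.2-.5,140+(p[1]+.5)/4.2-.5,.03)[:2]-C; print(w@e,w@f)
X=pts(z,d);w=X[...,:2]-C;m=(abs(X[...,2]-.03)<.004)&(w@e>.07)&(w@e<.19)&(abs(w@f)<.045)
print(m.sum(),np.percentile((w@e)[m],[2,98]),np.percentile((w@f)[m],[2,98]),X[...,2][m].mean())
E
```

```text
scene big [ 0.5461 -0.0217] turret-ref 252.31 0.1182
scene 26 [0.6164 0.2066] turret-ref 253.46 0.1207
scene 14 [0.6998 0.0502] turret-ref 250.93 0.1247
scene 19 [0.4673 0.1276] turret-ref 252.24 0.1204
0.14633192275705034 -0.03006178469443429
0.14911858997211352 0.033439345918119534
0.08996814739037412 0.02700819740734341
266 [0.09111948 0.14959318] [-0.02818767  0.0302482 ] 0.030362017128793856
```

Block edges measure 0.090 and 0.149 m, so its origin is at about 0.120, flat and centred. The turret is at 252.3 ± 0.7°, against 252.6° for the channel. Handing in.

```bash
python3 -c "
from h import *
st(); print(bot.job_done())"
```

```text
17.4 [ 0.3719 -0.2065  0.1561] psi 162.61 F [ 1.18  0.02 -0.12] relC tool 0.1107 -0.3462
the job is handed in; nothing more can be done
None
```

I pushed the turret about 70° anticlockwise by its thick-punch arm with the shut fingertips. I then pushed the block along the channel until about 5 N of reaction showed it was on the stop, backed out and lifted clear. I handed in at 17.4 s; `job_done` gives no verdict.

**Turret:** the last scene-camera check put it at about 252.3°, against 252.6° for the channel. That puts the punch within about 1–2 mm of the station. Readings from the individual holders scattered from 250.9° to 253.5°.

**Block:** its edges measured at about 0.090 m and 0.149 m from the turret's axis, so its origin is at about 0.120 m. Its top is at 30 mm, so it lies flat and is centred in the channel.

**Checks that disagreed or were limited:**
- The stop contact came about 1 to 3 mm farther in than the nominal finger width predicted, which fits the 2 mm calibration tolerance.
- The arm blocked the side camera's view of the block at the end, so the final check rests on the scene camera alone.
- I saw no movement of the spool, wax or awl in the last pictures. I did not measure the other things, but the arm never went near them.

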